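# Roll the spent cartridge fuse out of its spring jaw

### The job

One of the two cartridge fuses in the black fuse base has blown: the one with the red band. Push it from behind so that it rolls sideways over its spring jaw (the metal hooks stop it from being lifted straight out) and comes to lie on the run-out ledge of the base, then pick it up and lay it in the grey scrap tray. Leave the green-banded fuse in its seat.

Things in the scene. Friction and masses are not known exactly. Their poses are not given: they have to be found in the camera images.
- fuse_base: Fixed black base, 138 x 310 mm. Origin on worktop; y along the fuses, seats at x=0, y=+75 and -75 mm, floor 14 mm up (block x -16 to 30). +x (away from robot) is behind. Grey ledge x=-20 to -108 mm slopes gently down to two posts, 16 mm tall, at x=-99, 40 mm either side of a seat's middle; cheeks 15 mm high, 70 mm either side. Fuse stops there with centre near x=-81, height 18 mm.
- spent_fuse: Blown fuse: white ceramic tube, brass caps, red band at the middle; 28 mm diameter, 112 long, 0.12 kg. Origin at its centre, y its axis (x, z turn as it rolls). Starts in either seat, centre 28 mm up. In front of it is a jaw strip hinged at x=-17 mm, top 25 mm up, that folds towards -x when the fuse is pushed (under 10 N) and springs back; past about x=-32 the smooth fuse rolls on by itself.
- good_fuse: Same fuse, green band, 28 x 112 mm, origin at its centre, y its axis; stays in the other seat. Each seat has two rigid brass hooks 12 mm wide, 47 mm either side of its middle, at x=15 to 19 mm behind the fuse, 47 mm high, overhanging the caps to x=-5 mm, so it cannot be lifted out. Between the hooks 82 mm of the fuse's rear is open to push; bare worktop lies behind x=30 mm.
- scrap_tray: Grey open tray fixed to the worktop, empty; outside 140 mm (x) by 160 mm (y), 26 mm high, walls and floor about 4 mm thick. Origin at the centre of its underside, on the worktop.
Not all that is in view belongs to the job. Leave any blue or turquoise look-alike of the spent_fuse alone.

How it is judged:
By the outcome, as a careful person would: the job done as asked, in the order asked, and still so for the second after the job is handed in, with the robot touching nothing.
It also fails if it takes over 54 s, if anything falls off the work surface, if the arm or the gripper's body presses on something with over 40 N, if the wrist force passes 120 N, or if a joint passes its speed limit or range.

### The arm

A 7-joint arm with a two-finger parallel gripper is mounted at the origin on a cart in front of the work surface, level with it; the furniture and walls round the work are solid. World frame = base frame: x ahead of the robot, y to its left, z up, the work surface at z = 0. Lengths are in m, angles in rad, forces in N, time in s.
With the tool pointing down it reaches from about 0.425 to 0.925 m from the base axis. Payload 6.8 kg.
Tool frame: the origin (TCP) lies between the finger pads; the fingertips stand r.tcp_to_tips ahead of it and the grasp point (between the pads) lies 3 mm ahead of it (r.tcp_to_tips is the distance from the TCP to the fingertips, in m); z points along the fingers, y is the line along which they close (so a half turn about z gives the same grasp; the last joint's range is limited). The gripper opens to 85 mm and grips with 20 to 120 N. Pads are 22 mm wide; open, the fingers measure 114 mm over their backs; the gripper's body (76 mm by 85 mm) begins 54 mm behind the grasp point. The pads swing forward as they close: fully open they stand 13 mm farther back than shut.
Start: joints at [1.178, 0.477, 0.022, 1.555, -0.011, 1.109, -0.083], TCP at [0.19, -0.648, 0.253] pointing down, gripper open.
Joint ranges: [-2.96, 2.96], [-0.34, 2.1], [-1.41, 1.46], [0.24, 2.44], [-1.37, 4.51], [0.17, 1.92], [-2.96, 2.96]. Speed limits (rad/s): [2.39, 2.39, 3.14, 3.14, 3.14, 3.14, 3.14].

### API

Orientations are given as a rotation vector (axis times angle).
In Python, from bench import r gives the robot as it stands. The module is installed in compiled form; this text tells all that it offers.
- The arm moves only by the tool step_arm, never from a script. Its argument "moves" is a list of rows, each an object of numbers: "rx", "ry", "rz": the turn, a rotation vector about the tool's x, y, z in degrees; "dx", "dy", "dz": the shift along the tool's x, y, z in mm; "gripper": the opening, from -1 (shut) to 1 (fully open). In form: [{"rx": .., "ry": .., "rz": .., "dx": .., "dy": .., "dz": .., "gripper": ..}, ...]. A call has 1 to 20 rows; each row shifts and turns the commanded pose from where the row before left it, along the tool's axes as they then stand; what a row does not reach is not made up. A row lasts 1/8 s, in which the tool goes at most 62.5 mm and 10.7 degrees, less where a joint would pass 70% of its speed; a pose out of reach is approached as far as the arm can. A call is refused whole if a number of a shift passes 62.5 or a number of a turn 10.7, either way. A call with a gripper value outside its range is refused whole. The fingers move at their own pace and stop on an object; "grip_force" is the grip in N (left out, the last holds). Time passes only in rows, so rows that do not move let the fingers close. It gives the time, the measured TCP pose, the force, the opening and the grip force at its end, in the units of the state.
- r.get_obs(): the state, without advancing time (a new reading comes with each control period).
- r.grab_frame(name): name is "scene" or "top" or "wrist"; returns the picture (420x560x3 uint8, blue, green, red); there is no depth.
- r.camera_info(name): a dict with "mtx" (3x3 intrinsics, pixels), "rvec" (rotation vector, rad) and "tvec" (3), from world to camera coordinates, as OpenCV has them. Camera axes: x right, y down, z forward; pixel columns grow to the right and rows downward; lengths in m; the calibration is good to about 2 mm. The wrist camera is an equidistant fisheye: a pixel r from the principal point sees the ray r / f radians off the axis. A picture is of the moment at which its call begins: read the wrist's pose just before it. camera_info takes no time and is no camera call; for the wrist camera it gives the pose at the moment of the call.
- r.hand_in(): hands the job in; it is judged then, once.
The state is a dict: "clock": time; "joints": joint angles; "qvel": joint speeds; "tau": joint torques, N m; "tcp_pos": TCP position; "orientation": TCP orientation; "contact_force": force on the tool from outside, world axes, zero at the start; "moment": the same for the moment, N m; "grip_width": finger opening in m; "gripper_force": force on a finger pad.
Only numpy, scipy, OpenCV 4.12 (cv2) and the standard library are available. Lean on these libraries where they do the work, as an engineer would, in place of code of your own. Each camera call takes 0.05 s, during which the arm holds its last target. There are 200 camera calls.

## Working session

There is one attempt and no reset: what is moved stays moved. The work goes in short steps, Python scripts to look and compute and a tool call to move; the robot and the scene stay as the last step left them, time stands still between calls to the robot, and variables do not carry over. Pictures are saved under pics/ and viewed, at most 12 in all, crops included, and the job is handed in when it is done.

Besides the shell and the picture viewer there is one more tool, called after "Request:" by a JSON object that holds its "api" and its "payload". step_arm: Moves the arm, as the interface text tells. Its arguments: {"type":"object","properties":{"moves":{"type":"array","items":{"type":"object","properties":{"rx":{"type":"number"},"ry":{"type":"number"},"rz":{"type":"number"},"dx":{"type":"number"},"dy":{"type":"number"},"dz":{"type":"number"},"gripper":{"type":"number"}}}},"grip_force":{"type":"number"}},"required":["moves"]}

```bash
mkdir -p pics
cat > h.py <<'E'
import numpy as np, cv2
from bench import r
def ray(name,uv,info=None):
    i=info or r.camera_info(name); K=np.array(i["mtx"]); R,_=cv2.Rodrigues(np.array(i["rvec"],float)); t=np.array(i["tvec"],float).ravel()
    x=(uv[0]-K[0,2])/K[0,0]; y=(uv[1]-K[1,2])/K[1,1]
    if name=="wrist":
        a=np.hypot(x,y); d=np.array([x/a*np.sin(a),y/a*np.sin(a),np.cos(a)]) if a>1e-9 else np.array([0,0,1.])
    else: d=np.array([x,y,1.])
    return -R.T@t, R.T@d
def onz(name,uv,z,info=None):
    c,d=ray(name,uv,info); return c+d*(z-c[2])/d[2]
def blobs(img,lo,hi,amin=15):
    hsv=cv2.cvtColor(img,cv2.COLOR_BGR2HSV); m=cv2.inRange(hsv,lo,hi)
    n,l,s,c=cv2.connectedComponentsWithStats(m)
    return [(c[k].round(1).tolist(),s[k].tolist()) for k in range(1,n) if s[k,4]>=amin]
E
python3 - <<'E'
from h import *
o=r.get_obs(); print(o["clock"],o["tcp_pos"],o["orientation"],r.tcp_to_tips)
a=r.grab_frame("scene");b=r.grab_frame("top")
cv2.imwrite("pics/scene.png",a);cv2.imwrite("pics/top.png",b)
for n,im in(("scene",a),("top",b)):
  print(n,r.camera_info(n))
  for c,lo,hi in(("red",(0,120,60),(8,255,255)),("red2",(172,120,60),(180,255,255)),("green",(45,90,40),(80,255,255)),("blue",(82,90,40),(130,255,255))):
    for q in blobs(im,lo,hi): print(c,q,onz(n,q[0],0.042).round(3))
E
```

```text
0.0 [ 0.18947984 -0.64729144  0.25233585] [-3.10804673e+00 -4.45586430e-01  5.77157235e-04] 0.022
scene {'mtx': array([[440.8020473 ,   0.        , 276.65076193],
       [  0.        , 440.8020473 , 216.90060117],
       [  0.        ,   0.        ,   1.        ]]), 'rvec': array([ 0.90191396, -2.24531773,  1.34569966]), 'tvec': array([0.35779816, 0.19384991, 0.74504499])}
red ([324.9, 87.3], [322, 85, 7, 5, 24]) [ 1.255 -1.16   0.042]
red ([371.2, 140.7], [369, 137, 8, 8, 17]) [ 0.627 -0.608  0.042]
red ([381.0, 140.8], [379, 136, 5, 10, 22]) [ 0.603 -0.631  0.042]
red ([259.6, 203.3], [256, 200, 8, 9, 39]) [ 0.56  -0.01   0.042]
red ([390.6, 207.8], [387, 204, 8, 9, 42]) [ 0.32  -0.213  0.042]
red ([347.4, 224.4], [343, 221, 8, 8, 26]) [ 0.346 -0.074  0.042]
red ([276.1, 259.7], [272, 256, 11, 10, 58]) [0.363 0.139 0.042]
green ([295.4, 184.2], [293, 182, 5, 6, 20]) [ 0.573 -0.156  0.042]
green ([43.4, 223.9], [41, 221, 6, 6, 24]) [0.826 0.394 0.042]
blue ([205.2, 3.0], [201, 0, 9, 8, 48]) [ 8.35  -6.034  0.042]
blue ([291.4, 121.4], [277, 114, 30, 16, 258]) [ 0.971 -0.587  0.042]

[... 1528 characters left out ...]
 0.767 -0.7    0.042]
blue ([522.2, 123.3], [509, 113, 25, 19, 92]) [ 0.739 -0.719  0.042]
blue ([407.9, 172.3], [401, 168, 15, 10, 103]) [ 0.594 -0.368  0.042]
blue ([385.9, 177.4], [379, 173, 15, 10, 114]) [ 0.579 -0.302  0.042]
blue ([64.4, 192.1], [61, 190, 8, 6, 36]) [0.548 0.66  0.042]
blue ([251.6, 237.0], [246, 230, 12, 15, 98]) [0.406 0.102 0.042]
blue ([371.0, 246.5], [367, 240, 9, 14, 110]) [ 0.373 -0.251  0.042]
blue ([330.6, 246.9], [324, 243, 14, 9, 103]) [ 0.374 -0.132  0.042]
blue ([308.1, 247.6], [301, 244, 15, 8, 114]) [ 0.372 -0.065  0.042]
blue ([240.2, 256.7], [235, 250, 12, 14, 96]) [0.348 0.136 0.042]
blue ([372.9, 269.1], [369, 262, 9, 15, 116]) [ 0.307 -0.255  0.042]
```

View pics/top.png

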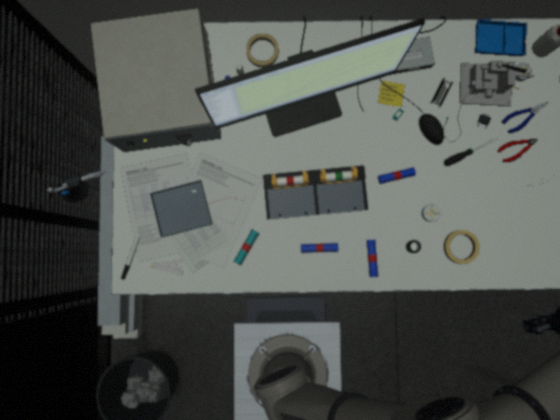

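View pics/scene.png

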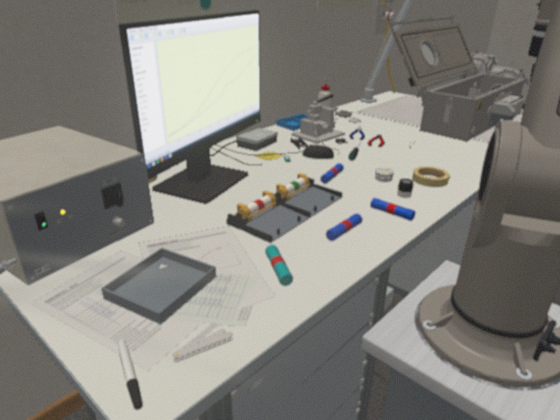

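Candidates in the top view: white tube with red band in the base (290,180), white tube with green band (339,176), blue tubes with red bands (397,175), (320,247) and (372,258), and a turquoise one (246,247). I choose (290,180), the one in the left (+y) seat. Next I'll check it in a crop and measure the base axis, the tray and the monitor.

Run:
```python
from h import *
a=cv2.imread("pics/scene.png");b=cv2.imread("pics/top.png")
c1=cv2.resize(b[150:245,140:380],None,fx=3.3,fy=3.1,interpolation=cv2.INTER_CUBIC)
c2=cv2.resize(a[165:245,215:355],None,fx=4,fy=3.5,interpolation=cv2.INTER_CUBIC)
out=np.zeros((600,792,3),np.uint8); out[:c1.shape[0],:c1.shape[1]]=c1[:,:792]; h=min(280,600-c1.shape[0]); out[c1.shape[0]:c1.shape[0]+h,:560]=c2[:h]
cv2.imwrite("pics/crop.png",cv2.convertScaleAbs(out,alpha=1.6))
def tri(u,v):
    c1,d1=ray("top",u);c2,d2=ray("scene",v)
    A=np.stack([d1,-d2],1);s=np.linalg.lstsq(A,c2-c1,rcond=None)[0]
    return ((c1+d1*s[0]+c2+d2*s[1])/2).round(3), np.linalg.norm(c1+d1*s[0]-c2-d2*s[1]).round(3)
print("topcam",ray("top",(0,0))[0])
print("red",tri((289.6,180.1),(259.6,203.3)),"green",tri((338.6,175.5),(295.4,184.2)))
print("mon TL,TR cand",tri((197,90),(126,22)),tri((424,21),(262,13)), "BL", tri((212,126),(140,172)))
for z in(0.1,0.15): print(onz("top",(212,126),z))
for p in((264,176),(366,167),(368,212),(266,218)): print("base",onz("top",p,0.014).round(3))
for p in((151,190),(203,180),(214,228),(163,237)): print("tray",onz("top",p,0.026).round(3))
```

```text
topcam [0.34835512 0.01073092 1.55844593]
red (array([ 0.572, -0.016,  0.036]), np.float64(0.009)) green (array([ 0.584, -0.163,  0.036]), np.float64(0.008))
mon TL,TR cand (array([0.717, 0.193, 0.447]), np.float64(0.008)) (array([ 0.872, -0.323,  0.435]), np.float64(0.014)) BL (array([0.717, 0.205, 0.141]), np.float64(0.0))
[0.72766146 0.21091667 0.1       ]
[0.71465767 0.20405369 0.15      ]
base [0.593 0.064 0.014]
base [ 0.616 -0.248  0.014]
base [ 0.478 -0.25   0.014]
base [0.464 0.06  0.014]
tray [0.553 0.406 0.026]
tray [0.581 0.249 0.026]
tray [0.435 0.216 0.026]
tray [0.41  0.368 0.026]
```

View pics/crop.png

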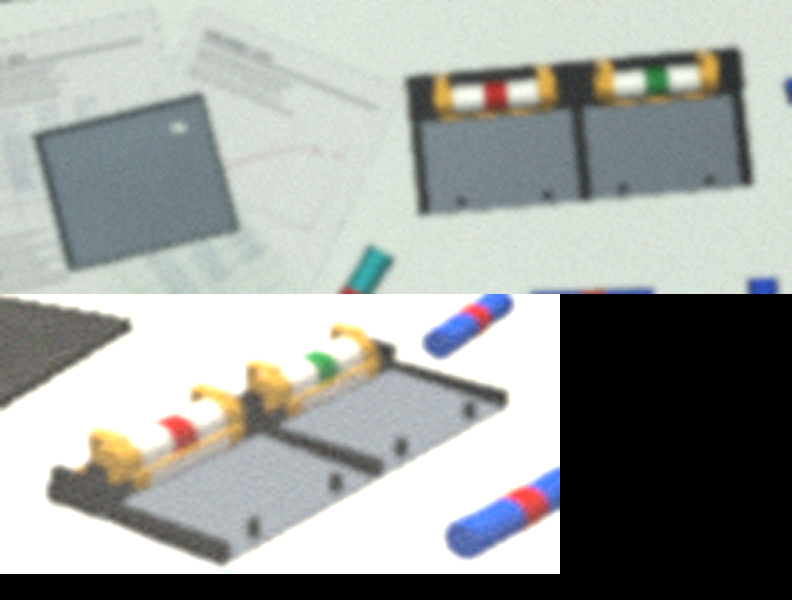

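The crop confirms it: the white tube with the red band sits in the left (+y) seat, about (0.573,-0.015), base yaw about 4.6°. The monitor stands at x > 0.72. I'll move behind that seat, at height.

Request:
{"api": "step_arm", "payload": {"moves": [{"dx":13,"dy":-40,"gripper":1},{"dx":13,"dy":-40},{"dx":13,"dy":-40},{"dx":13,"dy":-40},{"dx":13,"dy":-40},{"dx":13,"dy":-40},{"dx":13,"dy":-40},{"dx":13,"dy":-40},{"dx":13,"dy":-40},{"dx":13,"dy":-40},{"dx":13,"dy":-40},{"dx":13,"dy":-40},{"dx":13,"dy":-40},{"dx":13,"dy":-40},{"dx":13,"dy":-40},{"dx":13,"dy":-40},{"dx":13,"dy":-40},{"dx":12,"dy":-40}]}}

```text
invalid input at $.moves[0]: expected keys rx, ry, rz, dx, dy, dz, gripper
```

Request:
{"api": "step_arm", "payload": {"moves": [{"rz":-10.5,"gripper":-1},{"rz":-10.5},{"rz":-10.5},{"rz":-10.5},{"rz":-10.5},{"rz":-10.5},{"rz":-10.5},{"rz":-10.5},{"rz":-10.5},{"rz":-10.5},{"rz":-6},{}]}}

```text
invalid input at $.moves[0]: expected keys rx, ry, rz, dx, dy, dz, gripper
```

Request:
{"api": "step_arm", "payload": {"moves": [{"rx":0,"ry":0,"rz":0,"dx":13,"dy":-40,"dz":0,"gripper":-1},{"rx":0,"ry":0,"rz":0,"dx":13,"dy":-40,"dz":0,"gripper":-1},{"rx":0,"ry":0,"rz":0,"dx":13,"dy":-40,"dz":0,"gripper":-1},{"rx":0,"ry":0,"rz":0,"dx":13,"dy":-40,"dz":0,"gripper":-1},{"rx":0,"ry":0,"rz":0,"dx":13,"dy":-40,"dz":0,"gripper":-1},{"rx":0,"ry":0,"rz":0,"dx":13,"dy":-40,"dz":0,"gripper":-1},{"rx":0,"ry":0,"rz":0,"dx":13,"dy":-40,"dz":0,"gripper":-1},{"rx":0,"ry":0,"rz":0,"dx":13,"dy":-40,"dz":0,"gripper":-1},{"rx":0,"ry":0,"rz":0,"dx":13,"dy":-40,"dz":0,"gripper":-1},{"rx":0,"ry":0,"rz":0,"dx":13,"dy":-40,"dz":0,"gripper":-1},{"rx":0,"ry":0,"rz":0,"dx":13,"dy":-40,"dz":0,"gripper":-1},{"rx":0,"ry":0,"rz":0,"dx":13,"dy":-40,"dz":0,"gripper":-1},{"rx":0,"ry":0,"rz":0,"dx":13,"dy":-40,"dz":0,"gripper":-1},{"rx":0,"ry":0,"rz":0,"dx":13,"dy":-40,"dz":0,"gripper":-1},{"rx":0,"ry":0,"rz":0,"dx":13,"dy":-40,"dz":0,"gripper":-1},{"rx":0,"ry":0,"rz":0,"dx":13,"dy":-40,"dz":0,"gripper":-1},{"rx":0,"ry":0,"rz":0,"dx":13,"dy":-40,"dz":0,"gripper":-1},{"rx":0,"ry":0,"rz":0,"dx":12,"dy":-50,"dz":0,"gripper":-1}]}}

```text
clock: 2.35
tcp_pos: [0.2206, 0.1086, 0.2517]
orientation: [-3.106, -0.446, 0.015]
contact_force: [2.2, -1.4, 0.7]
grip_width: 0.0005
gripper_force: 0.0
```

Request:
{"api": "step_arm", "payload": {"moves": [{"rx":0,"ry":0,"rz":-10.5,"dx":0,"dy":0,"dz":8,"gripper":-1},{"rx":0,"ry":0,"rz":-10.5,"dx":0,"dy":0,"dz":8,"gripper":-1},{"rx":0,"ry":0,"rz":-10.5,"dx":0,"dy":0,"dz":8,"gripper":-1},{"rx":0,"ry":0,"rz":-10.5,"dx":0,"dy":0,"dz":8,"gripper":-1},{"rx":0,"ry":0,"rz":-10.5,"dx":0,"dy":0,"dz":8,"gripper":-1},{"rx":0,"ry":0,"rz":-10.5,"dx":0,"dy":0,"dz":8,"gripper":-1},{"rx":0,"ry":0,"rz":-10.5,"dx":0,"dy":0,"dz":8,"gripper":-1},{"rx":0,"ry":0,"rz":-10.5,"dx":0,"dy":0,"dz":8,"gripper":-1},{"rx":0,"ry":0,"rz":-10.5,"dx":0,"dy":0,"dz":8,"gripper":-1},{"rx":0,"ry":0,"rz":-10.5,"dx":0,"dy":0,"dz":8,"gripper":-1},{"rx":0,"ry":0,"rz":-6,"dx":0,"dy":0,"dz":0,"gripper":-1},{"rx":0,"ry":0,"rz":0,"dx":0,"dy":0,"dz":0,"gripper":-1}]}}

```text
clock: 3.85
tcp_pos: [0.2314, 0.1131, 0.1884]
orientation: [-1.564, -2.707, 0.013]
contact_force: [-0.4, -0.1, -0.4]
grip_width: 0.0001
gripper_force: 0.0
```

Run:
```python
from h import *
from scipy.spatial.transform import Rotation as R
o=r.get_obs(); print(o["clock"],o["tcp_pos"],o["joints"],o["contact_force"]);print(R.from_rotvec(o["orientation"]).as_matrix().round(3))
i=r.camera_info("wrist");w=r.grab_frame("wrist");cv2.imwrite("pics/w1.png",w);print(i)
for c,lo,hi in(("red",(0,120,60),(8,255,255)),("red2",(172,120,60),(180,255,255)),("green",(45,90,40),(80,255,255))):
    for q in blobs(w,lo,hi,25): print(c,q,onz("wrist",q[0],0.040,i).round(4))
```

```text
3.85 [0.23141015 0.11306264 0.18837217] [ 0.95257315 -0.31588941 -1.31922031  2.43589456 -0.42117705  0.84929584
  0.46145679] [-0.40062903 -0.07257604 -0.40218331]
[[-0.499  0.866 -0.017]
 [ 0.866  0.499  0.   ]
 [ 0.009 -0.015 -1.   ]]
{'mtx': array([[325.1922621 ,   0.        , 282.15310475],
       [  0.        , 325.1922621 , 210.75532338],
       [  0.        ,   0.        ,   1.        ]]), 'rvec': array([-2.73655029, -0.73489585, -0.09586261]), 'tvec': array([-0.25432624, -0.0366908 ,  0.31728796])}
red ([409.3, 263.5], [394, 247, 28, 28, 421]) [0.3673 0.1216 0.04  ]
```

View pics/w1.png

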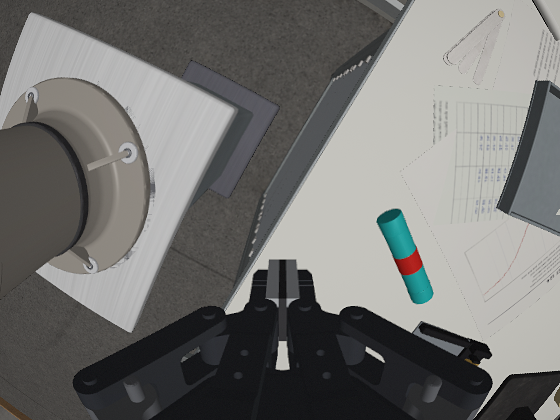

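My sign for the start orientation was wrong: tool x was at +16°, not -16°. The picture shows only the turquoise look-alike at (409,263), and the arm folded near the robot with nothing touched. Now moving out to the base, properly this time.

Request:
{"api": "step_arm", "payload": {"moves": [{"rx":0,"ry":0,"rz":0,"dx":-10,"dy":10,"dz":0,"gripper":-1},{"rx":0,"ry":0,"rz":0,"dx":-20,"dy":18,"dz":0,"gripper":-1},{"rx":0,"ry":0,"rz":0,"dx":-25,"dy":23,"dz":0,"gripper":-1},{"rx":0,"ry":0,"rz":0,"dx":-25,"dy":23,"dz":0,"gripper":-1},{"rx":0,"ry":0,"rz":0,"dx":-25,"dy":23,"dz":0,"gripper":-1},{"rx":0,"ry":0,"rz":0,"dx":-25,"dy":23,"dz":0,"gripper":-1},{"rx":0,"ry":0,"rz":0,"dx":-25,"dy":23,"dz":0,"gripper":-1},{"rx":0,"ry":0,"rz":0,"dx":-25,"dy":23,"dz":0,"gripper":-1},{"rx":0,"ry":0,"rz":0,"dx":-25,"dy":23,"dz":0,"gripper":-1},{"rx":0,"ry":0,"rz":0,"dx":-25,"dy":23,"dz":0,"gripper":-1},{"rx":0,"ry":0,"rz":0,"dx":-25,"dy":23,"dz":0,"gripper":-1},{"rx":0,"ry":0,"rz":8.5,"dx":0,"dy":0,"dz":0,"gripper":-1},{"rx":0,"ry":0,"rz":8.5,"dx":0,"dy":0,"dz":0,"gripper":-1},{"rx":0,"ry":0,"rz":8.5,"dx":0,"dy":0,"dz":0,"gripper":-1},{"rx":0,"ry":0,"rz":0,"dx":0,"dy":0,"dz":0,"gripper":-1}]}}

```text
clock: 5.78
tcp_pos: [0.5625, 0.0097, 0.1828]
orientation: [-2.124, -2.298, 0.019]
contact_force: [0.7, -0.5, 0.5]
grip_width: 0.0003
gripper_force: 0.0
```

```bash
cat > look.py <<'E'
import sys
from h import *
from scipy.spatial.transform import Rotation as R
o=r.get_obs(); print(o["clock"],o["tcp_pos"].round(4),np.round(o["joints"],2),o["contact_force"].round(1));print(R.from_rotvec(o["orientation"]).as_matrix().round(3))
i=r.camera_info("wrist");w=r.grab_frame("wrist");cv2.imwrite("pics/%s.png"%sys.argv[1],w)
for c,lo,hi in(("red",(0,120,60),(8,255,255)),("red2",(172,120,60),(180,255,255)),("green",(45,90,40),(80,255,255))):
    for q in blobs(w,lo,hi,25): print(c,q,onz("wrist",q[0],float(sys.argv[2]),i).round(4))
E
python3 look.py w2 0.038
```

```text
5.775 [0.5625 0.0097 0.1828] [ 0.57  0.55 -0.92  1.84  0.5   1.03 -0.48] [ 0.7 -0.5  0.5]
[[-0.078  0.997 -0.017]
 [ 0.997  0.078 -0.   ]
 [ 0.001 -0.017 -1.   ]]
red ([100.3, 71.9], [88, 58, 31, 33, 508]) [0.3883 0.1196 0.038 ]
red ([297.6, 231.3], [283, 218, 31, 26, 674]) [ 0.5757 -0.0152  0.038 ]
red ([113.7, 280.8], [101, 270, 25, 21, 349]) [ 0.3889 -0.0902  0.038 ]
green ([285.2, 353.5], [283, 346, 6, 16, 70]) [ 0.5768 -0.1605  0.038 ]
```

View pics/w2.png

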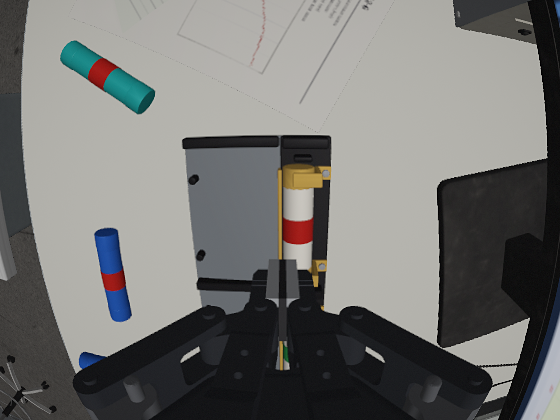

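The wrist view shows the red-banded fuse at (298,231), between its hooks at (310,176) and (320,268). The monitor foot is well behind, at col 440. I'll go behind the fuse and down.

Request:
{"api": "step_arm", "payload": {"moves": [{"rx":0,"ry":0,"rz":0,"dx":-12,"dy":27,"dz":0,"gripper":-1},{"rx":0,"ry":0,"rz":0,"dx":-13,"dy":28,"dz":0,"gripper":-1},{"rx":0,"ry":0,"rz":0,"dx":0,"dy":0,"dz":0,"gripper":-1},{"rx":0,"ry":0,"rz":0,"dx":0,"dy":0,"dz":35,"gripper":-1},{"rx":0,"ry":0,"rz":0,"dx":0,"dy":0,"dz":35,"gripper":-1},{"rx":0,"ry":0,"rz":0,"dx":0,"dy":0,"dz":35,"gripper":-1},{"rx":0,"ry":0,"rz":0,"dx":0,"dy":0,"dz":20,"gripper":-1},{"rx":0,"ry":0,"rz":0,"dx":0,"dy":0,"dz":9,"gripper":-1},{"rx":0,"ry":0,"rz":0,"dx":0,"dy":0,"dz":0,"gripper":-1}]}}

```text
clock: 6.95
tcp_pos: [0.6173, -0.0106, 0.0482]
orientation: [-2.123, -2.298, 0.017]
contact_force: [-0.5, -0.7, -0.4]
grip_width: -0.0004
gripper_force: 0.0
```

```bash
python3 look.py w3 0.038; python3 -c "
from h import *
b=r.grab_frame('top')[130:240,240:400];s=r.grab_frame('scene')[160:250,200:360]
cv2.imwrite('pics/c3.png',cv2.convertScaleAbs(np.vstack([cv2.resize(b,(480,330)),cv2.resize(s,(480,270))]),alpha=1.5))"
```

```text
6.95 [ 0.6173 -0.0106  0.0482] [ 0.47  0.78 -0.77  1.79  0.68  0.89 -0.55] [-0.5 -0.7 -0.4]
[[-0.079  0.997 -0.017]
 [ 0.997  0.079  0.001]
 [ 0.002 -0.017 -1.   ]]
red ([202.6, 286.3], [173, 255, 57, 55, 1966]) [ 0.5791 -0.0141  0.038 ]
red ([6.6, 322.5], [0, 306, 16, 31, 332]) [ 0.4189 -0.0761  0.038 ]
red ([27.0, 411.3], [20, 403, 19, 17, 210]) [ 0.3775 -0.2039  0.038 ]
```

View pics/w3.png

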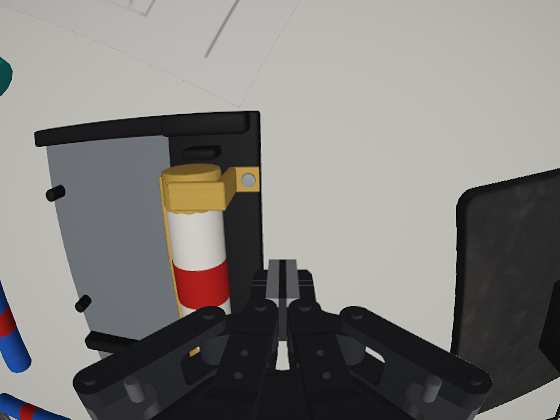

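The shut fingers are behind the red band, at about (280,270), clear of hooks and fuse. Pushing slowly towards -x.

Request:
{"api": "step_arm", "payload": {"moves": [{"rx":0,"ry":0,"rz":0,"dx":0,"dy":-8,"dz":0,"gripper":-1},{"rx":0,"ry":0,"rz":0,"dx":0,"dy":-4,"dz":0,"gripper":-1},{"rx":0,"ry":0,"rz":0,"dx":0,"dy":-3,"dz":0,"gripper":-1},{"rx":0,"ry":0,"rz":0,"dx":0,"dy":-3,"dz":0,"gripper":-1},{"rx":0,"ry":0,"rz":0,"dx":0,"dy":-3,"dz":0,"gripper":-1},{"rx":0,"ry":0,"rz":0,"dx":0,"dy":-3,"dz":0,"gripper":-1},{"rx":0,"ry":0,"rz":0,"dx":0,"dy":-3,"dz":0,"gripper":-1}]}}

```text
clock: 7.98
tcp_pos: [0.5911, -0.0128, 0.049]
orientation: [-2.125, -2.299, 0.015]
contact_force: [4.1, -0.5, 3.3]
grip_width: 0.0004
gripper_force: 2.4
```

Request:
{"api": "step_arm", "payload": {"moves": [{"rx":0,"ry":0,"rz":0,"dx":0,"dy":-3,"dz":0,"gripper":-1},{"rx":0,"ry":0,"rz":0,"dx":0,"dy":-3,"dz":0,"gripper":-1},{"rx":0,"ry":0,"rz":0,"dx":0,"dy":-3,"dz":0,"gripper":-1},{"rx":0,"ry":0,"rz":0,"dx":0,"dy":-3,"dz":0,"gripper":-1},{"rx":0,"ry":0,"rz":0,"dx":0,"dy":-3,"dz":0,"gripper":-1}]}}

```text
clock: 8.6
tcp_pos: [0.5805, -0.0135, 0.0521]
orientation: [-2.129, -2.303, 0.005]
contact_force: [8.0, -1.4, 17.9]
grip_width: -0.0002
gripper_force: 8.7
```

```bash
python3 look.py w4 0.038
```

```text
8.6 [ 0.5805 -0.0135  0.0521] [ 0.5   0.73 -0.79  1.88  0.69  0.83 -0.57] [ 8.  -1.4 17.9]
[[-0.078  0.997 -0.006]
 [ 0.997  0.078  0.001]
 [ 0.002 -0.006 -1.   ]]
red ([2.4, 23.1], [0, 20, 9, 7, 30]) [0.4173 0.1184 0.038 ]
red ([235.2, 283.1], [213, 257, 55, 50, 1470]) [ 0.5579 -0.0155  0.038 ]
red ([28.2, 330.4], [9, 312, 35, 33, 619]) [ 0.4041 -0.081   0.038 ]
red ([50.6, 415.5], [42, 411, 20, 9, 126]) [ 0.3771 -0.1957  0.038 ]
```

```bash
python3 -c "
from h import *
w=cv2.imread('pics/w4.png')[130:350,100:360]
s=r.grab_frame('scene')[160:250,210:340]
cv2.imwrite('pics/c4.png',np.hstack([cv2.resize(w,(400,340)),cv2.convertScaleAbs(cv2.resize(s,(400,340),interpolation=cv2.INTER_CUBIC),alpha=1.5)]))"
```

```text
(no output)
```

View pics/c4.png

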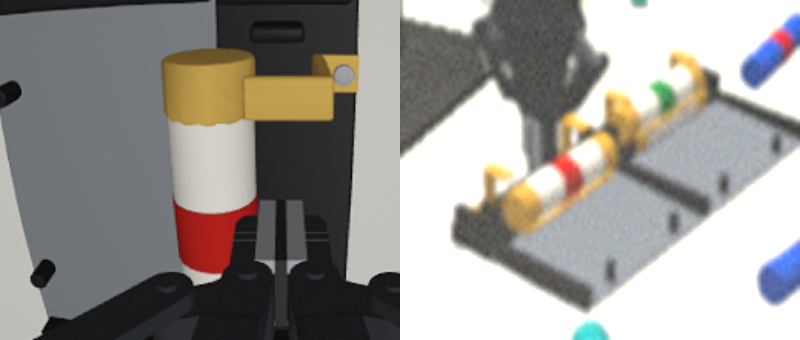

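The fuse (left half, red band (205,235)) has rolled onto its jaw. The fingertip is too high and wedges on it. I'll back off, go 7 mm lower and push again.

Request:
{"api": "step_arm", "payload": {"moves": [{"rx":0,"ry":0,"rz":0,"dx":0,"dy":8,"dz":0,"gripper":-1},{"rx":0,"ry":0,"rz":0,"dx":0,"dy":10,"dz":0,"gripper":-1},{"rx":0,"ry":0,"rz":0,"dx":0,"dy":0,"dz":7,"gripper":-1},{"rx":0,"ry":0,"rz":0,"dx":0,"dy":0,"dz":0,"gripper":-1}]}}

```text
clock: 9.2
tcp_pos: [0.593, -0.0124, 0.0407]
orientation: [-2.123, -2.298, 0.017]
contact_force: [2.6, -0.4, 1.9]
grip_width: 0.0007
gripper_force: 1.4
```

Request:
{"api": "step_arm", "payload": {"moves": [{"rx":0,"ry":0,"rz":0,"dx":0,"dy":-4,"dz":0,"gripper":-1},{"rx":0,"ry":0,"rz":0,"dx":0,"dy":-4,"dz":0,"gripper":-1},{"rx":0,"ry":0,"rz":0,"dx":0,"dy":-4,"dz":0,"gripper":-1},{"rx":0,"ry":0,"rz":0,"dx":0,"dy":-3,"dz":0,"gripper":-1},{"rx":0,"ry":0,"rz":0,"dx":0,"dy":-3,"dz":0,"gripper":-1}]}}

```text
clock: 9.82
tcp_pos: [0.5746, -0.0142, 0.0416]
orientation: [-2.124, -2.298, 0.018]
contact_force: [2.7, -0.0, 3.9]
grip_width: 0.0002
gripper_force: 1.9
```

```bash
python3 look.py w5 0.038
```

```text
9.825 [ 0.5746 -0.0142  0.0416] [ 0.49  0.74 -0.78  1.89  0.7   0.82 -0.58] [ 2.7 -0.   3.9]
[[-0.079  0.997 -0.017]
 [ 0.997  0.079  0.   ]
 [ 0.002 -0.017 -1.   ]]
red ([227.7, 290.1], [201, 259, 56, 56, 1722]) [ 0.5499 -0.014   0.038 ]
red ([27.9, 337.2], [8, 318, 36, 34, 652]) [ 0.4056 -0.0794  0.038 ]
red ([51.2, 418.2], [45, 416, 15, 4, 34]) [ 0.3817 -0.1856  0.038 ]
```

Force is now low (under 5 N), and the fuse is at about x=-26. Continue.

Request:
{"api": "step_arm", "payload": {"moves": [{"rx":0,"ry":0,"rz":0,"dx":0,"dy":-3,"dz":0,"gripper":-1},{"rx":0,"ry":0,"rz":0,"dx":0,"dy":-3,"dz":0,"gripper":-1},{"rx":0,"ry":0,"rz":0,"dx":0,"dy":-2,"dz":0,"gripper":-1},{"rx":0,"ry":0,"rz":0,"dx":0,"dy":0,"dz":0,"gripper":-1}]}}

```text
clock: 10.38
tcp_pos: [0.5667, -0.0148, 0.0416]
orientation: [-2.124, -2.297, 0.018]
contact_force: [-0.8, -0.1, -0.0]
grip_width: -0.0
gripper_force: 0.0
```

```bash
python3 look.py w6 0.030
```

```text
10.375 [ 0.5667 -0.0148  0.0416] [ 0.5   0.73 -0.78  1.91  0.7   0.81 -0.59] [-0.8 -0.1 -0. ]
[[-0.078  0.997 -0.017]
 [ 0.997  0.078  0.   ]
 [ 0.002 -0.017 -1.   ]]
red ([4.0, 14.2], [0, 8, 15, 13, 80]) [0.4047 0.1219 0.03  ]
red ([150.7, 279.8], [122, 250, 54, 52, 1797]) [ 0.5007 -0.0194  0.03  ]
red ([34.2, 339.1], [14, 320, 37, 34, 665]) [ 0.3939 -0.0892  0.03  ]
```

The fuse has rolled free to x≈-75 or beyond. Lift, shift over the ledge, open and look.

Request:
{"api": "step_arm", "payload": {"moves": [{"rx":0,"ry":0,"rz":0,"dx":0,"dy":0,"dz":-30,"gripper":-1},{"rx":0,"ry":0,"rz":0,"dx":0,"dy":0,"dz":-40,"gripper":-1},{"rx":0,"ry":0,"rz":0,"dx":0,"dy":-20,"dz":-30,"gripper":0.4},{"rx":0,"ry":0,"rz":0,"dx":0,"dy":-30,"dz":0,"gripper":0.4},{"rx":0,"ry":0,"rz":0,"dx":0,"dy":-23,"dz":0,"gripper":0.4},{"rx":0,"ry":0,"rz":0,"dx":0,"dy":0,"dz":0,"gripper":0.4},{"rx":0,"ry":0,"rz":0,"dx":0,"dy":0,"dz":0,"gripper":0.4}]}}

```text
clock: 11.3
tcp_pos: [0.4971, -0.0205, 0.1433]
orientation: [-2.125, -2.298, 0.016]
contact_force: [0.3, 0.0, 1.0]
grip_width: 0.0598
gripper_force: 0.0
```

```bash
python3 look.py w7 0.030
```

```text
11.3 [ 0.4971 -0.0205  0.1433] [ 0.66  0.5  -0.93  2.02  0.52  0.89 -0.47] [0.3 0.  1. ]
[[-0.078  0.997 -0.016]
 [ 0.997  0.078  0.001]
 [ 0.002 -0.016 -1.   ]]
red ([144.8, 28.8], [129, 12, 39, 39, 777]) [0.3813 0.118  0.03  ]
red ([281.5, 216.0], [265, 200, 34, 31, 901]) [ 0.495  -0.0211  0.03  ]
red ([148.6, 284.4], [134, 271, 29, 25, 517]) [ 0.3811 -0.0963  0.03  ]
red ([143.8, 390.5], [141, 386, 7, 9, 32]) [ 0.3499 -0.2532  0.03  ]
```

View pics/w7.png

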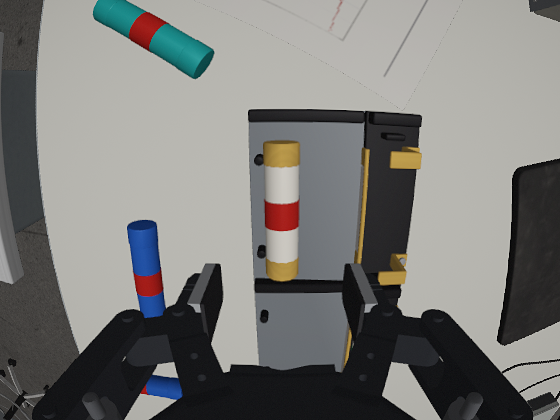

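The fuse lies on the ledge against its posts, with the band at (281,216), square to the fingers. The TCP is directly above it. Descend and grip.

Request:
{"api": "step_arm", "payload": {"grip_force": 40, "moves": [{"rx":0,"ry":0,"rz":0,"dx":0,"dy":0,"dz":35,"gripper":0.4},{"rx":0,"ry":0,"rz":0,"dx":0,"dy":0,"dz":35,"gripper":0.4},{"rx":0,"ry":0,"rz":0,"dx":0,"dy":0,"dz":25,"gripper":0.4},{"rx":0,"ry":0,"rz":0,"dx":0,"dy":0,"dz":17,"gripper":0.4},{"rx":0,"ry":0,"rz":0,"dx":0,"dy":0,"dz":0,"gripper":0.4},{"rx":0,"ry":0,"rz":0,"dx":0,"dy":0,"dz":0,"gripper":-1},{"rx":0,"ry":0,"rz":0,"dx":0,"dy":0,"dz":0,"gripper":-1},{"rx":0,"ry":0,"rz":0,"dx":0,"dy":0,"dz":0,"gripper":-1},{"rx":0,"ry":0,"rz":0,"dx":0,"dy":0,"dz":0,"gripper":-1}]}}

```text
clock: 12.48
tcp_pos: [0.4952, -0.0204, 0.0321]
orientation: [-2.125, -2.299, 0.015]
contact_force: [0.6, -0.1, 8.2]
grip_width: 0.0266
gripper_force: 39.4
```

Request:
{"api": "step_arm", "payload": {"moves": [{"rx":0,"ry":0,"rz":0,"dx":0,"dy":0,"dz":-10,"gripper":-1},{"rx":0,"ry":0,"rz":0,"dx":0,"dy":0,"dz":-30,"gripper":-1},{"rx":0,"ry":0,"rz":0,"dx":0,"dy":0,"dz":-40,"gripper":-1},{"rx":0,"ry":0,"rz":0,"dx":0,"dy":0,"dz":-20,"gripper":-1},{"rx":0,"ry":0,"rz":0,"dx":0,"dy":0,"dz":0,"gripper":-1}]}}

```text
clock: 13.1
tcp_pos: [0.4966, -0.0207, 0.1321]
orientation: [-2.126, -2.299, 0.015]
contact_force: [-0.4, 0.1, -1.2]
grip_width: 0.0261
gripper_force: 39.6
```

```bash
python3 look.py w8 0.118
```

```text
13.1 [ 0.4966 -0.0207  0.1321] [ 0.65  0.52 -0.92  2.03  0.54  0.87 -0.49] [-0.4  0.1 -1.2]
[[-0.078  0.997 -0.014]
 [ 0.997  0.078 -0.   ]
 [ 0.001 -0.014 -1.   ]]
red ([138.9, 25.5], [123, 8, 40, 41, 833]) [0.4252 0.0952 0.118 ]
red ([282.1, 297.4], [254, 270, 58, 51, 2208]) [ 0.4972 -0.0289  0.118 ]
red ([144.5, 290.4], [129, 277, 31, 26, 540]) [ 0.4252 -0.034   0.118 ]
green ([369.2, 372.4], [364, 364, 14, 16, 136]) [ 0.5534 -0.0814  0.118 ]
```

View pics/w8.png

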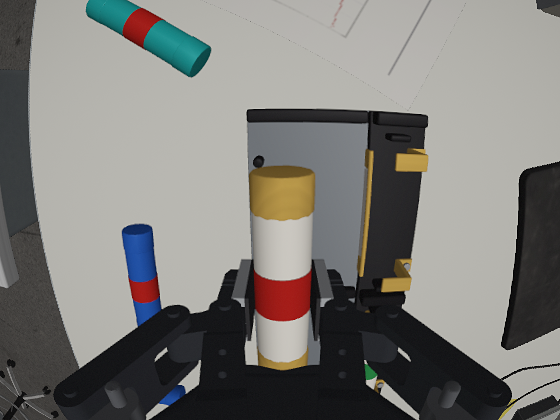

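The fuse is held at its red band (282,297), level. Carry it to the tray.

Request:
{"api": "step_arm", "payload": {"moves": [{"rx":0,"ry":0,"rz":0,"dx":15,"dy":1,"dz":0,"gripper":-1},{"rx":0,"ry":0,"rz":0,"dx":30,"dy":2,"dz":0,"gripper":-1},{"rx":0,"ry":0,"rz":0,"dx":35,"dy":3,"dz":0,"gripper":-1},{"rx":0,"ry":0,"rz":0,"dx":35,"dy":3,"dz":0,"gripper":-1},{"rx":0,"ry":0,"rz":0,"dx":35,"dy":3,"dz":0,"gripper":-1},{"rx":0,"ry":0,"rz":0,"dx":35,"dy":3,"dz":0,"gripper":-1},{"rx":0,"ry":0,"rz":0,"dx":35,"dy":3,"dz":0,"gripper":-1},{"rx":0,"ry":0,"rz":0,"dx":35,"dy":3,"dz":0,"gripper":-1},{"rx":0,"ry":0,"rz":0,"dx":35,"dy":3,"dz":0,"gripper":-1},{"rx":0,"ry":0,"rz":-3,"dx":25,"dy":0,"dz":0,"gripper":-1},{"rx":0,"ry":0,"rz":-4,"dx":15,"dy":0,"dz":0,"gripper":-1},{"rx":0,"ry":0,"rz":0,"dx":0,"dy":0,"dz":0,"gripper":-1}]}}

```text
clock: 14.65
tcp_pos: [0.4912, 0.3124, 0.13]
orientation: [-1.974, -2.424, 0.018]
contact_force: [0.7, 0.2, 0.0]
grip_width: 0.0262
gripper_force: 39.6
```

```bash
python3 look.py w9 0.118
```

```text
14.65 [0.4912 0.3124 0.13  ] [-0.    0.66 -0.91  1.83  0.6   0.98 -0.97] [0.7 0.2 0. ]
[[-0.202  0.979 -0.019]
 [ 0.979  0.202  0.001]
 [ 0.005 -0.019 -1.   ]]
red ([282.2, 297.4], [254, 269, 58, 52, 2205]) [0.4925 0.3058 0.118 ]
```

View pics/w9.png

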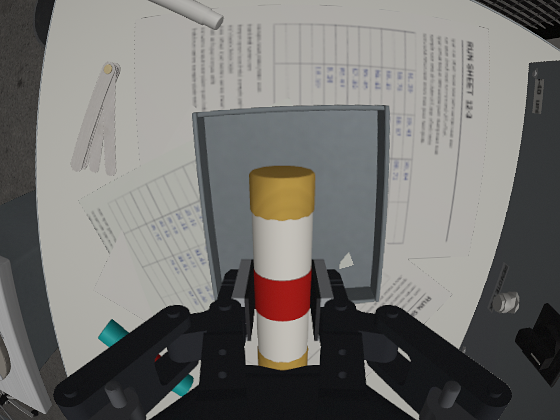

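Tray corners are at (195,115), (388,107) and (380,300). The held fuse is at (282,297). Quick check of the centring.

Run:
```python
from h import *
i=r.camera_info("wrist")
for p in((195,113),(388,106),(381,300)): print(onz("wrist",p,0.026,i).round(3))
a=onz("wrist",(195,113),0.026,i);b=onz("wrist",(381,300),0.026,i);print((a+b)/2)
```

```text
[0.415 0.376 0.026]
[0.546 0.408 0.026]
[0.587 0.257 0.026]
[0.5005727  0.31609437 0.026     ]
```

Request:
{"api": "step_arm", "payload": {"moves": [{"rx":0,"ry":0,"rz":0,"dx":1,"dy":10,"dz":20,"gripper":-1},{"rx":0,"ry":0,"rz":0,"dx":0,"dy":0,"dz":35,"gripper":-1},{"rx":0,"ry":0,"rz":0,"dx":0,"dy":0,"dz":25,"gripper":-1},{"rx":0,"ry":0,"rz":0,"dx":0,"dy":0,"dz":12,"gripper":-1},{"rx":0,"ry":0,"rz":0,"dx":0,"dy":0,"dz":4,"gripper":-1},{"rx":0,"ry":0,"rz":0,"dx":0,"dy":0,"dz":0,"gripper":-1}]}}

```text
clock: 15.45
tcp_pos: [0.5014, 0.3137, 0.0355]
orientation: [-1.979, -2.423, 0.015]
contact_force: [-0.7, -1.3, -2.0]
grip_width: 0.0264
gripper_force: 39.6
```

Request:
{"api": "step_arm", "payload": {"moves": [{"rx":0,"ry":0,"rz":0,"dx":0,"dy":0,"dz":3,"gripper":-1},{"rx":0,"ry":0,"rz":0,"dx":0,"dy":0,"dz":0,"gripper":-1},{"rx":0,"ry":0,"rz":0,"dx":0,"dy":0,"dz":0,"gripper":-0.2},{"rx":0,"ry":0,"rz":0,"dx":0,"dy":0,"dz":0,"gripper":0.2},{"rx":0,"ry":0,"rz":0,"dx":0,"dy":0,"dz":0,"gripper":0.2},{"rx":0,"ry":0,"rz":0,"dx":0,"dy":0,"dz":-20,"gripper":0.2},{"rx":0,"ry":0,"rz":0,"dx":0,"dy":0,"dz":-40,"gripper":0.2},{"rx":0,"ry":0,"rz":0,"dx":0,"dy":0,"dz":-50,"gripper":0.2},{"rx":0,"ry":0,"rz":0,"dx":0,"dy":0,"dz":-20,"gripper":0.2},{"rx":0,"ry":0,"rz":0,"dx":0,"dy":0,"dz":0,"gripper":0.2},{"rx":0,"ry":0,"rz":0,"dx":0,"dy":0,"dz":0,"gripper":0.2}]}}

```text
clock: 16.82
tcp_pos: [0.5028, 0.3125, 0.1609]
orientation: [-1.979, -2.422, 0.019]
contact_force: [-0.1, -0.5, -0.6]
grip_width: 0.0515
gripper_force: 0.0
```

```bash
python3 look.py w10 0.032; python3 -c "
from h import *
w=cv2.imread('pics/w10.png')
s=r.grab_frame('scene')[150:330,90:360]
cv2.imwrite('pics/c10.png',np.hstack([cv2.resize(w,(400,300)),cv2.resize(s,(400,300))]))"
```

```text
16.825 [0.5028 0.3125 0.1609] [ 0.02  0.63 -0.93  1.79  0.57  1.04 -0.93] [-0.1 -0.5 -0.6]
[[-0.199  0.98  -0.018]
 [ 0.98   0.199 -0.001]
 [ 0.003 -0.018 -1.   ]]
red ([283.3, 207.8], [268, 193, 32, 29, 785]) [0.5013 0.3133 0.032 ]
```

View pics/c10.png

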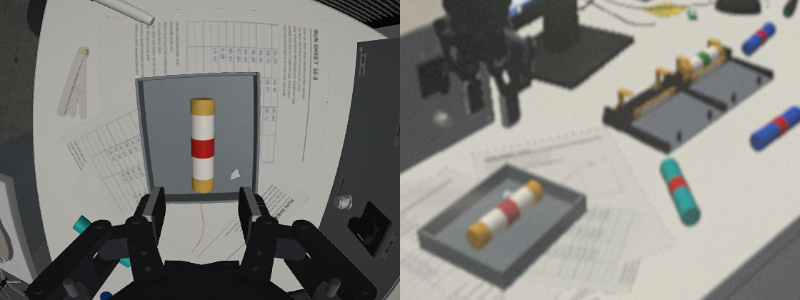

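The red-banded fuse lies flat in the tray (left half, band at (203,148)). The green one is still in its seat (right half, (707,58)), and the gripper is clear.

```bash
python3 -c "
from bench import r
print(r.hand_in())"
```

```text
the job is handed in; nothing more can be done
None
```

The blown red-banded fuse was rolled out over its jaw onto the ledge, picked up and laid in the scrap tray; the green-banded fuse stayed in its seat, and the job was handed in at about 17 s.

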